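# Tug the lid of the cheese box, free its catch if it is caught, and hold the lid open

### The arm

A 6-joint arm with a two-finger parallel gripper is mounted at the origin on a cart in front of the work surface, level with it; the furniture and walls round the work are solid. World frame = base frame: x ahead of the robot, y to its left, z up, the work surface at z = 0. Lengths are in mm, angles in rad, forces in N, time in s.
With the tool pointing down it reaches from about 350 to 875 mm from the base axis. Payload 4.2 kg.
Tool frame: the origin (TCP) lies midway between the tips of the shut fingers; the grasp point (between the pads) lies 19 mm behind it; z points along the fingers, y is the line along which they close (so a half turn about z gives the same grasp; the last joint's range is limited). The gripper opens to 85 mm and grips with 20 to 120 N. Pads are 22 mm wide; open, the fingers measure 114 mm over their backs; the gripper's body (76 mm by 85 mm) begins 54 mm behind the grasp point. The pads swing forward as they close: fully open they stand 13 mm farther back than shut.
Start: joints at [1.516, 0.385, 0.008, 0, -1.194, -0.259], TCP at [192.89, 594.469, 231.312] pointing down, gripper open.
Joint ranges: [-3.14, 3.14], [-1.21, 2.06], [-1.07, 1.41], [-3.16, 2.05], [-2.99, -0.16], [-3.1, 3.1]. Speed limits (rad/s): [2.79, 2.79, 3.14, 3.14, 3.14, 3.14].

### API

Orientations are given as a unit quaternion [x, y, z, w].
In Python, from bench import arm gives the robot as it stands. The module is installed in compiled form; this text tells all that it offers.
- The arm moves only by the shell command python3 -m handwheel 'ROWS' [OPENING]. ROWS is JSON, a list of rows, each an object of numbers: "x", "y", "z": the shift along the world's x, y, z each as a share of 20 cm, from -1 to 1; "ax", "ay", "az": the turn, a rotation vector about the world's x, y, z each as a share of 90 degrees, from -1 to 1. In form: [{"x": .., "y": .., "z": .., "ax": .., "ay": .., "az": ..}, ...]. A call has exactly 8 rows; each row shifts and turns the commanded pose from where the row before left it; what a row does not reach is not made up. A row lasts 1/10 s, in which the tool goes at most 50 mm and 8.59 degrees, less where a joint would pass 70% of its speed; a pose out of reach is approached as far as the arm can. A call with a number of a shift or a turn outside -1 to 1 is refused whole. A call with a gripper value outside its range is refused whole. OPENING is the opening, from -1 (shut) to 1 (fully open), set as the call begins (- or left out, the last holds). The fingers move at their own pace and stop on an object; the grip force is fixed at half the most. Time passes only in rows, so rows that do not move let the fingers close, or fill a call up. It gives the time, the measured TCP pose, the force, the opening and the grip force at its end, in the units of the state.
- arm.read_state(): the state, without advancing time (a new reading comes with each control period).
- arm.get_image(name): name is "side" or "top"; returns the picture (400x640x3 uint8, red, green, blue); there is no depth.
- arm.camera_params(name): a dict with "K" (3x3 intrinsics, pixels), "position" and "orientation" of the camera in the world. Camera axes: x right, y down, z forward; pixel columns grow to the right and rows downward; lengths in mm; the calibration is good to about 2 mm. A picture is of the moment at which its call begins. camera_params takes no time and is no camera call.
- arm.job_done(): hands the job in; it is judged then, once.
The state is a dict: "clock": time; "joints": joint angles; "joint_vel": joint speeds; "joint_efforts": joint torques, N m; "position": TCP position; "ee_rot": TCP orientation; "contact_force": force on the tool from outside, world axes, zero at the start; "wrist_torque": the same for the moment, N m; "gripper_width": finger opening in mm; "grasp_force": force on a finger pad.
Only numpy, scipy, OpenCV 4.12 (cv2) and the standard library are available. Lean on these libraries where they do the work, as an engineer would, in place of code of your own. Each camera call takes 0.05 s, during which the arm holds its last target. There are 200 camera calls.

### The job

Someone wants the cheese wheel out of the clear-lidded steel box. Before touching the red catch tab, tug the lid upward by its black bar handle until it either comes or stops hard, to learn if it is caught; if it does not come, slide the red tab fully across to free the catch and try again. Finish with the gripper still holding the lid open by its handle, its front edge at least 10 cm above the box's rim, without disturbing the jar, the label roll or the cheese iron.

Things in the scene. Friction and masses are not known exactly. Their poses are not given: they have to be found in the camera images.
- keeper: Steel box, 170 (x) x 190 (y) x 75 mm high, fixed to the table, open on top under a hinged lid. Origin: centre of its underside, on the table. Its own x axis points from its front (nearest the robot; catch housing and handle side) to its rear (lid hinge), y to its left seen from the robot, z up. On its front face sits a grey catch housing 50 mm deep (x from -85 to -135 mm), y from -44 to +54 mm, top at z = 68 mm.
- lid (a joint): Angle of the lid, rad: 0 shut, positive as its front edge rises, stop at 1.25. The lid weighs about 0.45 kg and always falls shut when let go. It is a clear pane in a white frame, 174 mm from hinge to front edge, 190 mm wide, its upper face at z = 83 mm of the box. A bolt hidden in the catch housing may or may not hold it; this cannot be seen. A caught lid rises only 4 mm at its front edge (about 0.02 rad) and then stops hard; a free one swings up with 3 to 5 N at the handle.
- lid_hinge (a point): Middle of the lid's hinge line, which runs along the box's y axis: at box x = +85, y = 0, z = 75 mm.
- handle (a point): Middle of the black bar handle on the lid: a round bar 12 mm thick running along the box's y axis, 100 mm between the centres of its two posts, with 39 mm free beneath it. With the lid shut it lies at box x = -45, y = 0, z = 128 mm (130 mm before the hinge and 53 mm above it). It moves with the lid.
- lid_front (a point): Middle of the lid's front edge, 174 mm from the hinge; 4 mm above the box's rim when shut.
- tab (a joint): Travel of the red catch tab, m: 0 at its start, growing as it is slid to the box's own +y (to the left seen from the robot), end stop at 0.025. About 2 N moves it, no spring: it stays where it is left, and so does the bolt. Slid to the end it draws the hidden bolt clear of the lid if that was caught.
- tab_top (a point): Middle of the top of the red catch tab, a block 14 mm (box x) x 16 mm (box y) standing 32 mm above the catch housing, its top at z = 100 mm. At travel 0 it is at box x = -119, y = -21 mm.
- cheese: Small washed-rind cheese wheel inside the box, 127 x 130 x 58 mm, loose; it stays there. Origin: centre of its underside.
- oil_jar: Bystander: glass jar of cheese cubes with a cream lid, 72 mm across, 89 mm high. Origin: centre of its underside.
- labels: Bystander: white roll of labels lying flat, 75 x 67 x 30 mm. Origin: centre of its underside.
- trier: Bystander: cheese iron with a brown wooden T handle and steel blade, lying flat, 72 x 148 x 19 mm. Origin: centre of its underside.

How it is judged:
By the outcome, as a careful person would: the job done as asked, in the order asked, and still so for the second after the job is handed in, while the arm keeps its last pose, push and grip.
It also fails if it takes over 48 s, if anything falls off the work surface, if the arm or the gripper's body presses on something with over 40 N, if the wrist force passes 120 N, or if a joint passes its speed limit or range.

## Working session

There is one attempt and no reset: what is moved stays moved. The work goes in short steps, Python scripts to look and compute and a shell command to move; the robot and the scene stay as the last step left them, time stands still between calls to the robot, and variables do not carry over. Pictures are saved under pics/ and viewed, at most 10 in all, crops included, and the job is handed in when it is done.

```bash
mkdir -p pics; python3 - <<'E'
from bench import arm
import cv2
for n in("top","side"):
    cv2.imwrite(f"pics/{n}0.png",cv2.cvtColor(arm.get_image(n),cv2.COLOR_RGB2BGR)); print(arm.camera_params(n))
s=arm.read_state();print(s)
E
```

```text
{'K': array([[463.07656022,   0.        , 315.43108913],
       [  0.        , 463.07656022, 203.30930102],
       [  0.        ,   0.        ,   1.        ]]), 'position': array([ 471.45266654,   -4.62595887, 1041.03990065]), 'orientation': array([-0.70042046,  0.71224202, -0.0276595 ,  0.03684338])}
{'K': array([[454.19997024,   0.        , 323.17339662],
       [  0.        , 454.19997024, 203.83593071],
       [  0.        ,   0.        ,   1.        ]]), 'position': array([540.17860446, 827.88493377, 530.9834722 ]), 'orientation': array([-0.01755246,  0.85539152, -0.51767377,  0.00333662])}
{'clock': 0.1, 'joints': array([ 1.51559732e+00,  3.85491400e-01,  6.75004324e-03, -4.36648707e-04,
       -1.19398766e+00, -2.58596032e-01]), 'joint_vel': array([ 1.02055089e-03,  5.41550411e-06,  3.44808528e-03,  2.75374181e-03,
       -8.26393889e-05,  1.76398964e-04]), 'joint_efforts': array([-9.25976674e-04, -3.93322527e+01,  1.88927490e+01,  4.19794321e+00,
       -2.58586930e-03,  4.44116509e-06]), 'position': array([192.74355842, 593.98764106, 230.31876205]), 'ee_rot': array([ 9.87703745e-01, -1.56334056e-01, -1.03774514e-04,  9.81956435e-04]), 'contact_force': array([ 0.08038352,  0.14604681, -0.22728122]), 'wrist_torque': array([-0.04192286,  0.01981312, -0.0208547 ]), 'grasp_force': 0.0, 'gripper_width': 85.00279606426818}
```

View pics/top0.png

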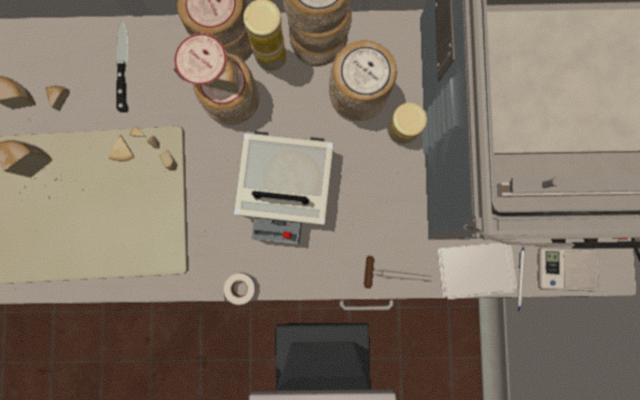

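View pics/side0.png

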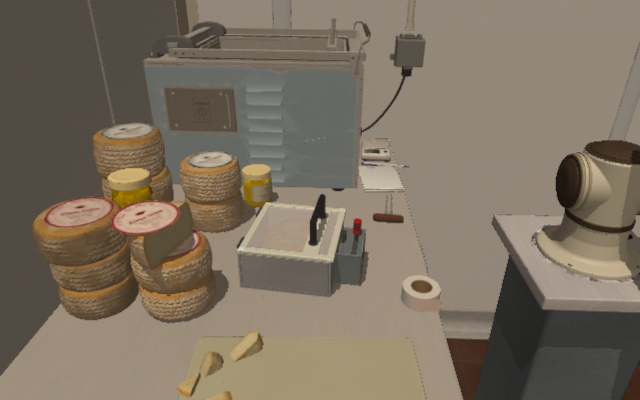

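Top view: the lid is at about (237–333, 135–222), the handle runs from (254,196) to (309,201) and the red tab is at (287,235). The jar is at (408,122), the roll at (239,289) and the iron at (370–430, 272). I'll enlarge this.

```bash
python3 - <<'E'
import cv2
a=cv2.imread("pics/top0.png")[125:250,225:345]; b=cv2.imread("pics/side0.png")[190:300,235:375]
cv2.imwrite("pics/topc.png",cv2.resize(a,None,fx=4.8,fy=4.8,interpolation=cv2.INTER_CUBIC))
E
```

```text
(no output)
```

View pics/topc.png

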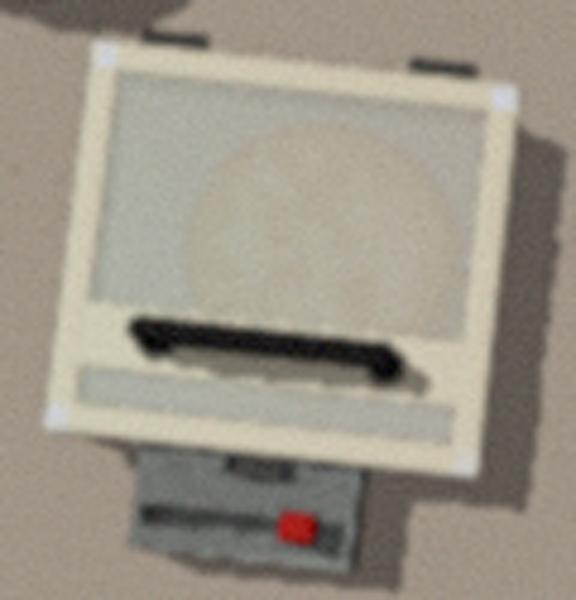

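The crop shows the lid corners FL (47,430), FR (475,475), RR (517,88) and RL (95,42), the handle from (135,328) to (402,362), and the tab top at (297,526).

```bash
cat > h.py <<'E'
import numpy as np
from bench import arm
from scipy.spatial.transform import Rotation as R
def back(n,px,z):
    c=arm.camera_params(n);d=R.from_quat(c["orientation"]).as_matrix()@np.linalg.inv(c["K"])@[px[0],px[1],1]
    return c["position"]+d*(z-c["position"][2])/d[2]
def proj(n,p):
    c=arm.camera_params(n);q=c["K"]@(R.from_quat(c["orientation"]).as_matrix().T@(np.array(p)-c["position"]));return q[:2]/q[2]
E
python3 - <<'E'
from h import *
f=lambda u,v:(225+(u+.5)/4.8-.5,125+(v+.5)/4.8-.5)
C=[back("top",f(*p),83) for p in[(47,430),(475,475),(517,88),(95,42)]]
for c in C:print(c.round(1))
h=[back("top",f(*p),130) for p in[(135,328),(402,362)]];t=back("top",f(297,526),100)
print(np.array(h).round(1),np.linalg.norm(h[0]-h[1]),t.round(1))
yaws=[np.arctan2(*(v[1::-1])) for v in(C[3]-C[0],C[2]-C[1])]+[np.arctan2(-v[0],v[1]) for v in (C[0]-C[1],C[3]-C[2],h[0]-h[1])]
print(yaws,[np.linalg.norm(C[i]-C[i-1]) for i in range(4)])
m=[np.array([-89,95]),np.array([-89,-95]),np.array([85,-95]),np.array([85,95])]
from scipy.optimize import least_squares
mp=np.array(m+[[-45,0],[-119,-21]]);w=np.array([c[:2] for c in C]+[((h[0]+h[1])/2)[:2],t[:2]])
def rot(p,q):c,s=np.cos(p[2]),np.sin(p[2]);return q@np.array([[c,s],[-s,c]])+p[:2]
r=least_squares(lambda p:(rot(p,mp)-w).ravel(),[480,0,0]);print(r.x,r.fun.reshape(-1,2).round(1))
print(rot(r.x,np.array([[-45,0],[-119,-21],[85,0]])))
p=rot(r.x,np.array([[-45,0],[-119,-21]]));print(proj("side",[*p[0],130]),proj("side",[*p[1],100]))
for n,px,z in(("jar",(408,120),89),("roll",(239,289),30),("iron",(370,272),10)):print(n,back("top",px,z).round())
E
```

```text
[539.5 175.9  83. ]
[516.9  -9.   83. ]
[686.  -30.4  83. ]
[710.1 154.7  83. ]
[[577.7 130.6 130. ]
 [561.7  20.4 130. ]] 111.30457859217474 [495.7  66.7 100. ]
[np.float64(-0.12350978953309596), np.float64(-0.1257667296242801), np.float64(-0.12156040642741173), np.float64(-0.1295691863878179), np.float64(-0.144643915718619)] [np.float64(171.98120245678788), np.float64(186.28551727047363), np.float64(170.48737395114316), np.float64(186.67336974827555)]
[ 6.15197087e+02  7.21384771e+01 -1.24610496e-01] [[-0.8  1.6]
 [-1.8 -2. ]
 [ 1.7 -2.3]
 [ 1.2  1.1]
 [ 0.8  2.2]
 [-1.2 -0.6]]
[[570.54601046  77.73144878]
 [494.50974168  66.09161071]
 [699.53801039  61.57397514]]
[317.71439929 207.42884234] [357.3761865  219.40003979]
jar [ 730. -190.   89.]
roll [381. 176.  30.]
iron [ 412. -110.   10.]
```

```bash
r='x'; python3 -m handwheel '[{"x":0.12,"y":-0.16,"z":0,"ax":0,"ay":0,"az":-0.055},{"x":0.12,"y":-0.16,"z":0,"ax":0,"ay":0,"az":-0.055},{"x":0.12,"y":-0.16,"z":0,"ax":0,"ay":0,"az":-0.055},{"x":0.12,"y":-0.16,"z":0,"ax":0,"ay":0,"az":-0.055},{"x":0.12,"y":-0.16,"z":0,"ax":0,"ay":0,"az":-0.055},{"x":0.12,"y":-0.16,"z":0,"ax":0,"ay":0,"az":-0.055},{"x":0.12,"y":-0.16,"z":0,"ax":0,"ay":0,"az":-0.055},{"x":0.12,"y":-0.16,"z":0,"ax":0,"ay":0,"az":-0.055}]' -0.05
```

```text
clock: 0.9
position: [385.4, 336.9, 231.1]
ee_rot: [0.876, -0.483, -0.0, 0.0]
contact_force: [1.1, -0.3, 1.0]
gripper_width: 40.7
grasp_force: 0.0
```

```bash
python3 -m handwheel '[{"x":0.12,"y":-0.16,"z":0,"ax":0,"ay":0,"az":-0.055},{"x":0.12,"y":-0.16,"z":0,"ax":0,"ay":0,"az":-0.055},{"x":0.12,"y":-0.16,"z":0,"ax":0,"ay":0,"az":-0.055},{"x":0.12,"y":-0.16,"z":0,"ax":0,"ay":0,"az":-0.055},{"x":0.12,"y":-0.16,"z":0,"ax":0,"ay":0,"az":-0.055},{"x":0.12,"y":-0.16,"z":0,"ax":0,"ay":0,"az":-0.055},{"x":0.12,"y":-0.16,"z":0,"ax":0,"ay":0,"az":-0.055},{"x":0,"y":0,"z":0,"ax":0,"ay":0,"az":0}]'; python3 -c "
from h import *
s=arm.read_state();print(s['position'],s['joints'],R.from_quat(s['ee_rot']).as_matrix().round(3))"
```

```text
clock: 1.7
position: [554.5, 111.1, 230.3]
ee_rot: [-0.691, 0.723, -0.0, -0.001]
contact_force: [0.1, 0.2, -0.0]
gripper_width: 40.1
grasp_force: 0.0
[554.51151003 111.12429275 230.3483689 ] [ 4.84510202e-01  2.85228392e-01 -1.41824718e-01  5.28763072e-04
 -1.14527161e+00 -5.30182677e-01] [[-0.045 -0.999 -0.001]
 [-0.999  0.045 -0.001]
 [ 0.001  0.001 -1.   ]]
```

```bash
python3 -m handwheel '[{"x":0.04,"y":-0.085,"z":0,"ax":0,"ay":0,"az":-0.026},{"x":0.04,"y":-0.085,"z":0,"ax":0,"ay":0,"az":-0.025},{"x":0,"y":0,"z":-0.1,"ax":0,"ay":0,"az":0},{"x":0,"y":0,"z":-0.1,"ax":0,"ay":0,"az":0},{"x":0,"y":0,"z":-0.08,"ax":0,"ay":0,"az":0},{"x":0,"y":0,"z":0,"ax":0,"ay":0,"az":0},{"x":0,"y":0,"z":0,"ax":0,"ay":0,"az":0},{"x":0,"y":0,"z":0,"ax":0,"ay":0,"az":0}]'; python3 - <<'E'
from h import *
import cv2
a=arm.get_image("side")[130:300,230:400]
cv2.imwrite("pics/s1.png",cv2.cvtColor(cv2.resize(a,None,fx=3.5,fy=3.5,interpolation=2),cv2.COLOR_RGB2BGR))
p=arm.read_state()['position'];print(p,(proj("side",p)-[230,130])*3.5)
E
```

```text
clock: 2.5
position: [569.5, 80.9, 176.4]
ee_rot: [-0.664, 0.748, -0.0, 0.001]
contact_force: [1.5, -0.8, -0.2]
gripper_width: 40.8
grasp_force: 0.0
[569.46364274  80.88683901 176.48585771] [309.42787614 195.05910003]
```

View pics/s1.png

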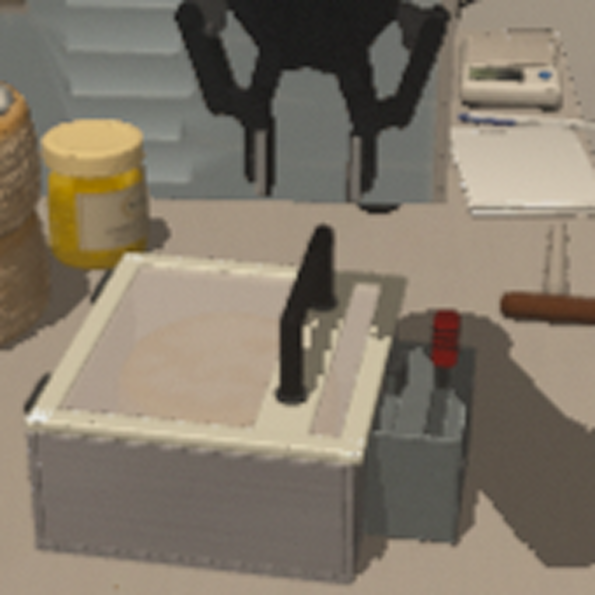

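The fingers straddle the bar and are well centred on it (crop: bar middle near (307,275), TCP at (309,195)). Next I descend and grip.

```bash
python3 -m handwheel '[{"x":0,"y":-0.01,"z":-0.1,"ax":0,"ay":0,"az":0},{"x":0,"y":-0.01,"z":-0.1,"ax":0,"ay":0,"az":0},{"x":0,"y":0,"z":-0.08,"ax":0,"ay":0,"az":0},{"x":0,"y":0,"z":-0.06,"ax":0,"ay":0,"az":0},{"x":0,"y":0,"z":0,"ax":0,"ay":0,"az":0},{"x":0,"y":0,"z":0,"ax":0,"ay":0,"az":0},{"x":0,"y":0,"z":0,"ax":0,"ay":0,"az":0},{"x":0,"y":0,"z":0,"ax":0,"ay":0,"az":0}]' && python3 -m handwheel '[{"x":0,"y":0,"z":0},{"x":0,"y":0,"z":0},{"x":0,"y":0,"z":0},{"x":0,"y":0,"z":0},{"x":0,"y":0,"z":0},{"x":0,"y":0,"z":0},{"x":0,"y":0,"z":0},{"x":0,"y":0,"z":0}]' -1
```

```text
clock: 3.35
position: [569.5, 76.7, 108.3]
ee_rot: [-0.664, 0.748, -0.0, 0.001]
contact_force: [0.3, -0.1, -0.2]
gripper_width: 40.3
grasp_force: 0.0invalid input at $[0]: expected keys x, y, z, ax, ay, az
```

```bash
python3 -m handwheel '[{"x":0,"y":0,"z":0,"ax":0,"ay":0,"az":0},{"x":0,"y":0,"z":0,"ax":0,"ay":0,"az":0},{"x":0,"y":0,"z":0,"ax":0,"ay":0,"az":0},{"x":0,"y":0,"z":0,"ax":0,"ay":0,"az":0},{"x":0,"y":0,"z":0,"ax":0,"ay":0,"az":0},{"x":0,"y":0,"z":0,"ax":0,"ay":0,"az":0},{"x":0,"y":0,"z":0,"ax":0,"ay":0,"az":0},{"x":0,"y":0,"z":0,"ax":0,"ay":0,"az":0}]' -1
```

```text
clock: 4.15
position: [570.3, 76.5, 108.0]
ee_rot: [-0.664, 0.748, -0.001, 0.001]
contact_force: [5.1, -1.6, -0.2]
gripper_width: 10.0
grasp_force: 58.4
```

```bash
python3 -m handwheel '[{"x":0,"y":0,"z":0.007,"ax":0,"ay":0,"az":0},{"x":0,"y":0,"z":0.007,"ax":0,"ay":0,"az":0},{"x":0,"y":0,"z":0.007,"ax":0,"ay":0,"az":0},{"x":0,"y":0,"z":0.007,"ax":0,"ay":0,"az":0},{"x":0,"y":0,"z":0,"ax":0,"ay":0,"az":0},{"x":0,"y":0,"z":0,"ax":0,"ay":0,"az":0},{"x":0,"y":0,"z":0,"ax":0,"ay":0,"az":0},{"x":0,"y":0,"z":0,"ax":0,"ay":0,"az":0}]'
```

```text
clock: 4.95
position: [571.8, 76.3, 111.7]
ee_rot: [-0.664, 0.748, -0.001, 0.002]
contact_force: [12.7, -3.9, -11.3]
gripper_width: 9.5
grasp_force: 58.3
```

```bash
python3 -m handwheel '[{"x":0,"y":0,"z":0.007,"ax":0,"ay":0,"az":0},{"x":0,"y":0,"z":0.007,"ax":0,"ay":0,"az":0},{"x":0,"y":0,"z":0.007,"ax":0,"ay":0,"az":0},{"x":0,"y":0,"z":0.0,"ax":0,"ay":0,"az":0},{"x":0,"y":0,"z":0,"ax":0,"ay":0,"az":0},{"x":0,"y":0,"z":0,"ax":0,"ay":0,"az":0},{"x":0,"y":0,"z":0,"ax":0,"ay":0,"az":0},{"x":0,"y":0,"z":0,"ax":0,"ay":0,"az":0}]'
```

```text
clock: 5.75
position: [573.4, 76.2, 115.6]
ee_rot: [-0.664, 0.748, -0.002, 0.003]
contact_force: [19.2, -6.8, -16.2]
gripper_width: 10.1
grasp_force: 58.2
```

The TCP has followed the hinge arc (dx 3.1 for dz 7.6 mm), past the caught-lid limit of about 3 mm, and most of the force is radial. I'll continue along the arc a little and check with a picture that the bar isn't slipping in the pads.

```bash
python3 -m handwheel '[{"x":0.012,"y":-0.0015,"z":0,"ax":0,"ay":0,"az":0},{"x":0.01,"y":-0.0013,"z":0.01,"ax":0,"ay":0.01,"az":0},{"x":0.006,"y":-0.0008,"z":0.013,"ax":0,"ay":0.01,"az":0},{"x":0.006,"y":-0.0008,"z":0.013,"ax":0,"ay":0.01,"az":0},{"x":0.006,"y":-0.0008,"z":0.013,"ax":0,"ay":0.01,"az":0},{"x":0,"y":0,"z":0,"ax":0,"ay":0,"az":0},{"x":0,"y":0,"z":0,"ax":0,"ay":0,"az":0},{"x":0,"y":0,"z":0,"ax":0,"ay":0,"az":0}]';python3 - <<'E'
from h import *
import cv2
a=arm.get_image("side")[130:300,230:400]
cv2.imwrite("pics/s2.png",cv2.cvtColor(cv2.resize(a,None,fx=3.5,fy=3.5,interpolation=2),cv2.COLOR_RGB2BGR))
E
```

```text
clock: 6.55
position: [576.6, 75.5, 124.2]
ee_rot: [-0.663, 0.748, 0.022, -0.024]
contact_force: [6.8, -1.5, -9.6]
gripper_width: 10.0
grasp_force: 59.1
```

View pics/s2.png

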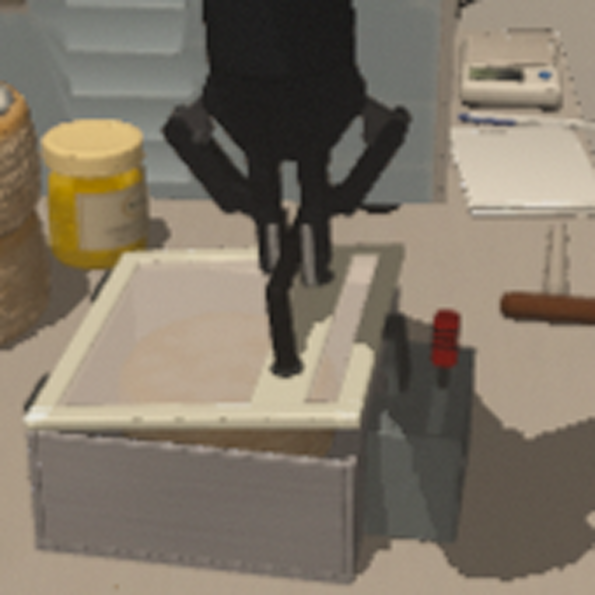

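The lid has clearly lifted: a gap shows under its front corner (355,410–460), and the bar is still between the pads at (290,255). So it's free and the tab can stay untouched. Now I work out the arc rows.

```bash
python3 - <<'E'
from h import *
yaw=-.1246;bx=np.array([np.cos(yaw),np.sin(yaw)])
def tcp(th,ti):
    a=.387+th;return np.array([-140.4*np.cos(a)-19*np.sin(ti),75+140.4*np.sin(a)-19*np.cos(ti)])
print("theta now",[ (t,tcp(t,.063)-tcp(0,0)) for t in(.08,.1,.12,.14)])
th=np.linspace(.12,.8,18);ti=.063+(th-.12)*.8
P=np.array([tcp(a,b) for a,b in zip(th,ti)]);D=np.diff(P,axis=0)/200
for d in D: print((d[0]*bx).round(4),d[1].round(4))
k=np.diff(ti)[0]/(np.pi/2);print("ax,ay",-k*bx[1],k*bx[0])
E
```

```text
theta now [(0.08, array([ 3.45419464, 10.2584712 ])), (0.1, array([ 4.74337121, 12.75299018])), (0.12, array([ 6.082177  , 15.22122846])), (0.14, array([ 7.47007652, 17.66219878]))]
[ 0.011  -0.0014] 0.0245
[ 0.012  -0.0015] 0.024
[ 0.0129 -0.0016] 0.0235
[ 0.0138 -0.0017] 0.0229
[ 0.0147 -0.0018] 0.0223
[ 0.0156 -0.002 ] 0.0217
[ 0.0164 -0.0021] 0.021
[ 0.0172 -0.0022] 0.0203
[ 0.018  -0.0023] 0.0196
[ 0.0188 -0.0024] 0.0188
[ 0.0195 -0.0024] 0.018
[ 0.0202 -0.0025] 0.0172
[ 0.0208 -0.0026] 0.0164
[ 0.0215 -0.0027] 0.0155
[ 0.0221 -0.0028] 0.0146
[ 0.0226 -0.0028] 0.0137
[ 0.0231 -0.0029] 0.0127
ax,ay 0.002531767455474437 0.020213899221832882
```

```bash
python3 -m handwheel '[{"x":0.011,"y":-0.0014,"z":0.0245,"ax":0.0025,"ay":0.02,"az":0},{"x":0.012,"y":-0.0015,"z":0.024,"ax":0.0025,"ay":0.02,"az":0},{"x":0.013,"y":-0.0016,"z":0.0235,"ax":0.0025,"ay":0.02,"az":0},{"x":0.014,"y":-0.0017,"z":0.023,"ax":0.0025,"ay":0.02,"az":0},{"x":0.015,"y":-0.0018,"z":0.0225,"ax":0.0025,"ay":0.02,"az":0},{"x":0.0155,"y":-0.002,"z":0.0215,"ax":0.0025,"ay":0.02,"az":0},{"x":0.0165,"y":-0.0021,"z":0.021,"ax":0.0025,"ay":0.02,"az":0},{"x":0,"y":0,"z":0,"ax":0,"ay":0,"az":0}]'; python3 -c "
from h import *
s=arm.read_state();print(s['joints'].round(2))"
```

```text
clock: 7.4
position: [595.3, 73.2, 155.9]
ee_rot: [-0.657, 0.74, 0.106, -0.098]
contact_force: [1.9, -1.5, -9.3]
gripper_width: 10.1
grasp_force: 59.3
[ 0.33  0.55  0.09 -0.12 -1.38 -0.41]
```

Good; on with the rest of the arc.

```bash
python3 -m handwheel '[{"x":0.017,"y":-0.0022,"z":0.0205,"ax":0.0025,"ay":0.02,"az":0},{"x":0.018,"y":-0.0023,"z":0.0195,"ax":0.0025,"ay":0.02,"az":0},{"x":0.019,"y":-0.0024,"z":0.019,"ax":0.0025,"ay":0.02,"az":0},{"x":0.0195,"y":-0.0024,"z":0.018,"ax":0.0025,"ay":0.02,"az":0},{"x":0.02,"y":-0.0025,"z":0.017,"ax":0.0025,"ay":0.02,"az":0},{"x":0.021,"y":-0.0026,"z":0.0165,"ax":0.0025,"ay":0.02,"az":0},{"x":0.0215,"y":-0.0027,"z":0.0155,"ax":0.0025,"ay":0.02,"az":0},{"x":0,"y":0,"z":0,"ax":0,"ay":0,"az":0}]' && python3 -m handwheel '[{"x":0.022,"y":-0.0028,"z":0.0145,"ax":0.0025,"ay":0.02,"az":0},{"x":0.0225,"y":-0.0028,"z":0.0135,"ax":0.0025,"ay":0.02,"az":0},{"x":0.023,"y":-0.0029,"z":0.0125,"ax":0.0025,"ay":0.02,"az":0},{"x":0,"y":0,"z":0,"ax":0,"ay":0,"az":0},{"x":0,"y":0,"z":0,"ax":0,"ay":0,"az":0},{"x":0,"y":0,"z":0,"ax":0,"ay":0,"az":0},{"x":0,"y":0,"z":0,"ax":0,"ay":0,"az":0},{"x":0,"y":0,"z":0,"ax":0,"ay":0,"az":0}]';python3 - <<'E'
from h import *
import cv2
from scipy.optimize import least_squares
a=arm.get_image("side")[100:300,215:425]
cv2.imwrite("pics/s3.png",cv2.cvtColor(cv2.resize(a,None,fx=3,fy=3,interpolation=2),cv2.COLOR_RGB2BGR))
s=arm.read_state();print(s['joints'].round(2),s['joint_vel'].round(3))
g=s['position']-19*R.from_quat(s['ee_rot']).as_matrix()[:,2]
H=np.array([699.5,61.6,75]);b=(g-H)@[np.cos(.1246),-np.sin(.1246),0]
th=np.arctan2(g[2]-75,-b)-.387;print("theta",th,"r",np.hypot(b,g[2]-75),"rise",174*np.sin(th))
F=lambda t,y:proj("side",np.array([H[0],H[1],0])+(-174*np.cos(t))*np.array([.992,-.124,0])+y*np.array([.124,.992,0])+[0,0,79+174*np.sin(t)])
for t in (.6,.7,.8):print(t,(F(t,95)-[215,100])*3)
E
```

```text
clock: 8.2
position: [622.3, 69.7, 181.1]
ee_rot: [-0.642, 0.723, 0.187, -0.17]
contact_force: [-0.6, -1.7, -12.4]
gripper_width: 9.9
grasp_force: 59.6
clock: 9.0
position: [637.5, 67.9, 190.3]
ee_rot: [-0.635, 0.714, 0.219, -0.197]
contact_force: [3.2, -4.0, -18.0]
gripper_width: 9.8
grasp_force: 59.3
[ 0.26  0.76  0.52 -0.22 -1.89 -0.38] [-0.    -0.001 -0.001 -0.002 -0.    -0.   ]
theta 0.808214295213034 r 140.75766243199828 rise 125.81153164868724
0.6 [304.14595843 328.67802555]
0.7 [285.16934047 304.55908581]
0.8 [263.52867757 281.77300667]
```

View pics/s3.png

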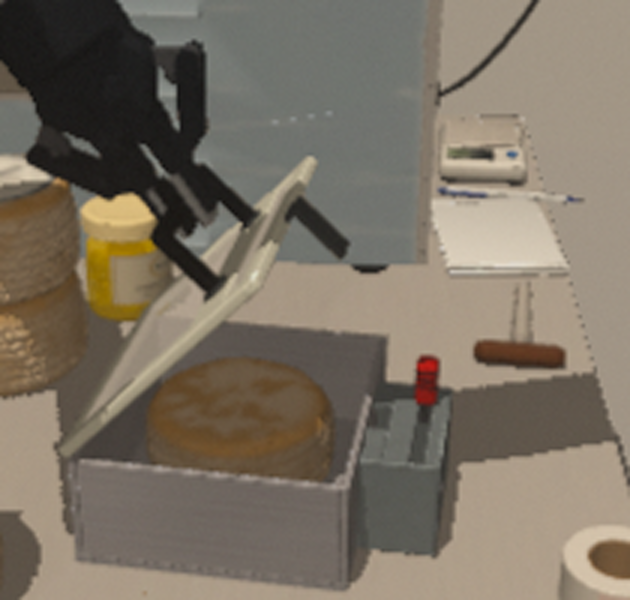

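The picture shows the lid's near front corner at (262,283), which matches about 0.79 rad, or roughly a 12 cm rise. The bar is in the grip, and the tab, jar, roll and iron are where they were. Handing in.

```bash
python3 -c "
from bench import arm
print(arm.job_done())"
```

```text
the job is handed in; nothing more can be done
None
```

The tug showed the lid was not caught, so I never touched the red tab; I handed in with the gripper holding the lid open by its handle at about 0.8 rad, front edge roughly 12 cm above the rim, and the jar, label roll and cheese iron undisturbed.

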